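# Start the form clamp's coil bolt by feeling for the thread drop

### The job

On the mould clamp, first turn the black lock knob clockwise until it clicks past its detent and its steel finger lies over the nut plate. Then turn the big hex bolt backward (anticlockwise) until you feel it drop into the start of the thread, turn it forward (clockwise) about one full turn from there, and finish while still gripping its head, holding it started at that depth. Leave the knob locked and the loose things around and on the clamp where they are.

Things in the scene. Friction and masses are not known exactly. Their poses are not given: they have to be found in the camera images.
- clamp: the mould clamp, bolted to the bench: grey base plate 170 mm (x) by 280 mm (y), 12 mm thick, origin under its centre on the bench. In its frame the bolt stands upright at (0, +55 mm), the lock knob at (0, -65 mm). Under the bolt a round nut plate (92 mm across) with a threaded boss (52 mm across, top 50 mm above the bench)
- bolt_head: steel hex head of the captive bolt: 40 mm across flats, 46 mm over corners, 24 mm tall; origin at the centre of its underside, z up; two flats face along its own +-x, the others at 60 degree steps. Underside 98 to 101 mm above the bench at the start, about 85 mm at the end. The bolt (0.6 to 1 kg) slides freely and turns easily (0.03 N m); its weight rests on the boss's thread
- bolt_turn (a joint): how far the bolt has been turned, rad, counted over turns: 0 at the start, grows clockwise seen from above (forward, screwing in), negative when turned backward. The thread's start differs each time: 0.6 to 2.0 rad backward
- bolt_lift (a joint): height of the bolt, m: 0 on the crest of the thread, negative is deeper. Right-hand thread, 8 mm a turn: backward it climbs from about -1 to -3 mm up to 0, then drops to -8 mm at the thread's start; one turn forward from there is -16 mm. A firm grip can hold it up: the drop then comes when the grip is eased. 1 mm of play; bottoms at -21 mm
- lock_knob (a joint): turn of the lock knob, rad, grows clockwise seen from above; starts between 0 and 0.35, stop at 1.45. The sprung detent resists (up to about 0.15 N m) from 0.75 to 1.0, and beyond it the knob snaps on to about 1.2
- knob_grip (a point): on the lock knob's axis, 67 mm above the bench, the height to grip. The black bar grip is 46 mm long, 12 mm thick, 47 to 77 mm above the bench, on a hub 40 mm across; its length lies along this frame's x, and a grip closes along its y. A steel finger sticks out 88 mm from the axis near this frame's -x, 24 to 32 mm above the bench
- nut: loose steel nut, 38 mm across, 16 mm tall, lying on the clamp's base plate; leave it
- washer: loose washer, 40 mm across, 5 mm thick, lying on the base plate; leave it
- hammer: hammer lying on the bench to the left; leave it
- screwdriver: screwdriver lying beyond the clamp; leave it
- cast_disc: concrete disc, 130 mm across, 24 mm thick, beyond the clamp; leave it
- bowl: white bowl, 110 mm across, 50 mm tall, to the right; leave it
- can: can, 66 mm across, 100 mm tall, to the right; leave it
- strap (a point): middle of the top face of the steel strap that carries the bolt captive, on the bolt's axis, 76 mm above the bench, axes as the clamp's; the strap is 140 mm (x) by 34 mm (y), 10 mm thick, on two posts at x = +-56 mm (caps to 82 mm)

How it is judged:
By the outcome, as a careful person would: the job done as asked, in the order asked, and still so for the second after the job is handed in, while the arm keeps its last pose, push and grip.
It also fails if it takes over 72 s, if anything falls off the work surface, if the arm or the gripper's body presses on something with over 40 N, if the wrist force passes 120 N, or if a joint passes its speed limit or range.

### The arm

A 7-joint arm with a two-finger parallel gripper is mounted at the origin on the work surface. World frame = base frame: x ahead of the robot, y to its left, z up, the work surface at z = 0. Lengths are in m, angles in rad, forces in N, time in s.
With the tool pointing down it reaches from about 0.425 to 0.875 m from the base axis. Payload 4.7 kg.
Tool frame: the origin (TCP) lies at the very end of the fingers, on their centre line; the grasp point (between the pads) lies 19 mm behind it; z points along the fingers, y is the direction in which the jaws open and shut (so a half turn about z gives the same grasp; the last joint's range is limited). The gripper opens to 87 mm and grips with 3 to 60 N. Pads are 19 mm wide; open, the fingers measure 117 mm over their backs; the gripper's body (75 mm by 190 mm) begins 51 mm behind the grasp point.
Start: joints at [1.267, 0.321, -0.07, 1.45, 0.023, 1.371, -0.057], TCP at [0.203, -0.617, 0.223] pointing down, gripper open.
Joint ranges: [-2.86, 2.86], [-0.3, 2.09], [-1.38, 1.24], [0.06, 2.45], [-1.56, 4.7], [0.09, 2.05], [-2.69, 2.69]. Speed limits (rad/s): [2.57, 2.57, 3.14, 3.14, 3.14, 3.14, 3.14].

### API

Orientations are given as a rotation vector (axis times angle).
In Python, from bench import ctrl gives the robot as it stands. The module is installed in compiled form; this text tells all that it offers.
- The arm moves only by the tool move_arm, never from a script. Its arguments are lists of equal length, an entry for each row: "dp": the shift along the tool's x, y, z in units of 30 mm (1.0 is 30 mm), a list of three; "turn": the turn about the tool's z in units of 5 degrees (1.0 is 5 degrees); "jaw": the opening, from -1 (shut) to 1 (fully open). A call has 1 to 5 rows; each row is the pose to reach, as a shift and turn from the pose commanded when the call began, along the tool's axes at that moment; what a row does not reach only later rows make up. A row lasts 1/10 s, in which the tool goes at most 50 mm and 8.59 degrees, less where a joint would pass 70% of its speed; a pose out of reach is approached as far as the arm can. A call with a gripper value outside its range is refused whole. The fingers move at their own pace and stop on an object; "grip_force" is the grip in N (left out, the last holds). Time passes only in rows, so rows that repeat a pose let the fingers close. It gives the time, the measured TCP pose, the force and the opening at its end, in the units of the state.
- ctrl.get_state(): the state, without advancing time (a new reading comes with each control period).
- ctrl.get_image(name): name is "side" or "top"; returns the picture (480x640x3 uint8, red, green, blue); there is no depth.
- ctrl.camera_info(name): a dict with "intrinsics" (3x3 intrinsics, pixels), "extrinsics" (4x4, takes a point from world to camera coordinates). Camera axes: x right, y up, looking along -z (the intrinsics and any distortion apply to the point x, -y, -z); pixel columns grow to the right and rows downward; lengths in m; the calibration is good to about 2 mm. A picture is of the moment at which its call begins. camera_info takes no time and is no camera call.
- ctrl.close_job(): hands the job in, once; it reports no verdict.
Trained networks look in the newest picture that a camera, given by its name, has taken for a name from the list of things; names that differ only in an ending like _2 or _b are one class to them, and where a whole thing is asked for, a point or a joint stands for the part that bears it (a point fixed in the world has none). Each returns a list of dicts, best first, with "confidence" (0 to 1); they miss things now and then, are a little off and sometimes report something else, mostly with a low value. They report only what shows in the picture. A call takes as long as a camera call.
- ctrl.look_for(camera, target): "rect" ([centre column, centre row, width, height] in pixels, round what is visible of it).
- ctrl.masks_of(camera, target): "region" (480x640 bool, what is visible of it) and "rect" ([centre column, centre row, width, height] in pixels, round what is visible of it).
The state is a dict: "time": time; "joint_positions": joint angles; "qd": joint speeds; "joint_torque": joint torques, N m; "position": TCP position; "tool_rot": TCP orientation; "ft_force": force on the tool from outside, world axes, zero at the start; "torque": the same for the moment, N m; "grip_width": opening from 0.0 (shut) to 1.0 (fully open).
Only numpy, scipy, OpenCV 4.12 (cv2) and the standard library are available. Lean on these libraries where they do the work, as an engineer would, in place of code of your own. Each camera call takes 0.05 s, during which the arm holds its last target. There are 200 camera calls.

## Working session

There is one attempt and no reset: what is moved stays moved. The work goes in short steps, Python scripts to look and compute and a tool call to move; the robot and the scene stay as the last step left them, time stands still between calls to the robot, and variables do not carry over. Pictures are saved under pics/ and viewed, about 8 in all and at most 12, crops included, and the job is handed in when it is done.

Besides the shell and the picture viewer there is one more tool, called after ">>>" by a JSON object that holds its "name" and its "arguments". move_arm: Moves the arm, as the interface text tells. Its arguments: {"type":"object","properties":{"dp":{"type":"array","items":{"type":"array","items":{"type":"number"}}},"turn":{"type":"array","items":{"type":"number"}},"jaw":{"type":"array","items":{"type":"number"}},"grip_force":{"type":"number"}},"required":["dp","turn","jaw"]}

```bash
mkdir -p pics; cat > h.py <<'E'
import numpy as np, cv2
from bench import ctrl
from scipy.spatial.transform import Rotation as R
def cam(n):
    c=ctrl.camera_info(n); return np.array(c["intrinsics"]),np.array(c["extrinsics"]),c
def proj(n,p):
    K,E,_=cam(n); q=E[:3,:3]@np.array(p)+E[:3,3]; q=q*[1,-1,-1]; u=K@q; return u[:2]/u[2]
def back(n,uv,z):
    K,E,_=cam(n); d=np.linalg.inv(K)@[uv[0],uv[1],1]; d=d*[1,-1,-1]
    Rm=E[:3,:3]; o=-Rm.T@E[:3,3]; d=Rm.T@d; return o+d*(z-o[2])/d[2]
def save(n,f,crop=None,s=1):
    im=ctrl.get_image(n)[:,:,::-1]
    if crop: a,b,c,d=crop; im=im[b:d,a:c]
    cv2.imwrite("pics/"+f,cv2.resize(np.ascontiguousarray(im),None,fx=s,fy=s,interpolation=cv2.INTER_CUBIC))
def st():
    s=ctrl.get_state(); r=R.from_rotvec(s["tool_rot"]).as_matrix()
    print("t",s["time"],"p",np.round(s["position"],4),"x",np.round(r[:,0],3),"y",np.round(r[:,1],3),"F",np.round(s["ft_force"],1),"M",np.round(s["torque"],2),"g",round(s["grip_width"],3)); print("q",np.round(s["joint_positions"],3)); return s,r
E
python3 - <<'E'
from h import *
st()
for n in ("side","top"):
    print(cam(n)); save(n,n+"1.png")
    for t in ("clamp","bolt_head","lock_knob","strap","nut","washer"):
        r=ctrl.look_for(n,t); print(n,t,[(np.round(a["rect"]),round(a["confidence"],2)) for a in r[:2]])
E
```

```text
t 0.0 p [ 0.2029 -0.6169  0.2214] x [ 0.95   0.312 -0.   ] y [ 0.312 -0.95  -0.002] F [-1.   0.3 -0.8] M [ 0.04  0.05 -0.  ] g 0.996
q [ 1.267  0.322 -0.07   1.452  0.023  1.371 -0.057]
(array([[465.1028432 ,   0.        , 319.95574043],
       [  0.        , 465.1028432 , 242.65640649],
       [  0.        ,   0.        ,   1.        ]]), array([[-0.95184631, -0.30639063, -0.01064843,  0.55666159],
       [ 0.16293174, -0.53498231,  0.82900372, -0.17701041],
       [-0.2596957 ,  0.78734917,  0.5591417 , -0.97359503],
       [ 0.        ,  0.        ,  0.        ,  1.        ]]), {'intrinsics': array([[465.1028432 ,   0.        , 319.95574043],
       [  0.        , 465.1028432 , 242.65640649],
       [  0.        ,   0.        ,   1.        ]]), 'extrinsics': array([[-0.95184631, -0.30639063, -0.01064843,  0.55666159],
       [ 0.16293174, -0.53498231,  0.82900372, -0.17701041],
       [-0.2596957 ,  0.78734917,  0.5591417 , -0.97359503],
       [ 0.        ,  0.        ,  0.        ,  1.        ]])})
side clamp [(array([352., 265., 124.,  83.]), 0.64), (array([376., 246.,  28.,  3
[... 898 characters left out ...]
        ,   0.        ,   1.        ]]), 'extrinsics': array([[-0.01742284, -0.99983285,  0.00554191, -0.01189428],
       [ 0.99195278, -0.0165898 ,  0.12551679, -0.57765014],
       [-0.12540387,  0.00768418,  0.99207602, -1.27538363],
       [ 0.        ,  0.        ,  0.        ,  1.        ]])})
top clamp [(array([340., 267., 145., 118.]), 0.9)]
top bolt_head [(array([318., 250.,  23.,  26.]), 0.53)]
top lock_knob [(array([356., 284.,  46.,  31.]), 0.55)]
top strap [(array([339., 267., 145., 117.]), 0.7), (array([395., 261.,  21.,  20.]), 0.32)]
top nut [(array([366., 244.,  18.,  18.]), 0.59)]
top washer [(array([395., 264.,  23.,  20.]), 0.76), (array([358., 283.,  45.,  33.]), 0.68)]
```

View pics/top1.png

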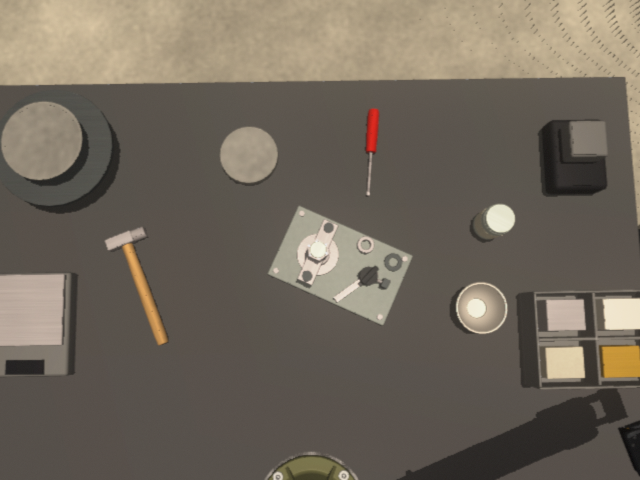

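View pics/side1.png

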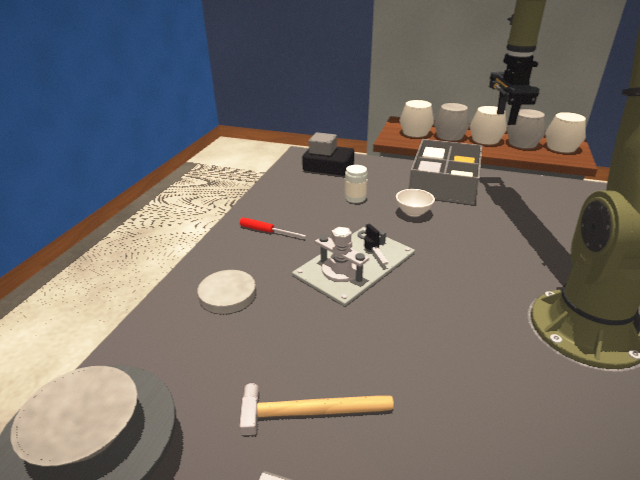

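```bash
python3 - <<'E'
from h import *
save("top","top2.png",(260,200,420,330),5)
C=[(300,207),(411,257),(383,324),(269,273)]
P=np.array([back("top",c,0.012)[:2] for c in C]); print(P.round(4), P.mean(0).round(4))
print([np.linalg.norm(P[i]-P[(i+1)%4]).round(4) for i in range(4)])
m=ctrl.masks_of("top","bolt_head")[0]; print(m["rect"],m["confidence"], back("top",m["rect"][:2],.122))
m=ctrl.masks_of("top","lock_knob")[0]; print(m["rect"],m["confidence"])
E
```

```text
[[ 0.6496  0.0152]
 [ 0.5329 -0.2297]
 [ 0.3867 -0.1629]
 [ 0.5027  0.0858]] [ 0.518  -0.0729]
[np.float64(0.2713), np.float64(0.1607), np.float64(0.2744), np.float64(0.163)]
[319.6, 251.4, 19.2, 26.4] 0.65 [ 0.53752713 -0.02566948  0.122     ]
[355.7, 284.6, 46.4, 33.7] 0.8
```

View pics/top2.png

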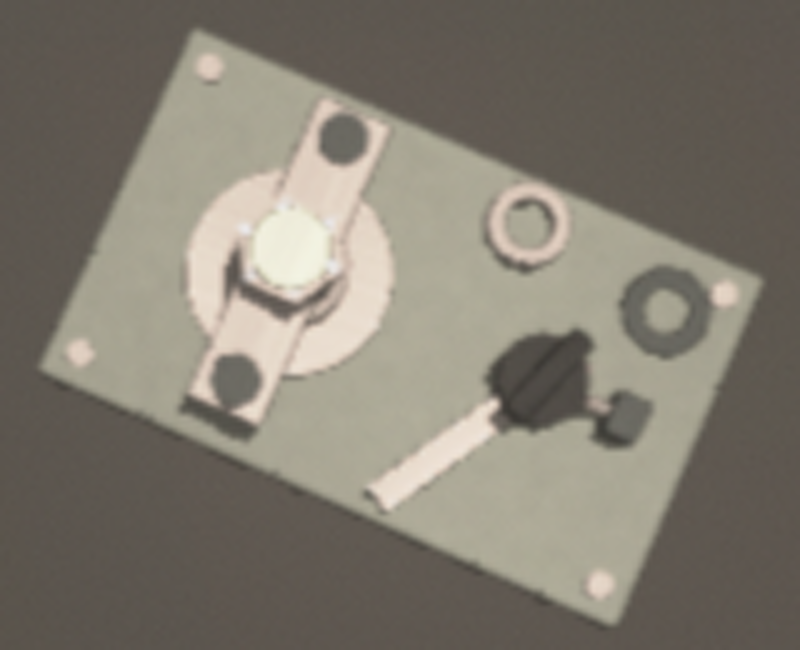

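```bash
cat >> h.py <<'E'
def pose():
    U=[(299.4,206),(412.6,256),(383,325.4),(268,274)]
    P=np.array([back("top",c,0.012)[:2] for c in U]); L=np.array([[.085,.14],[.085,-.14],[-.085,-.14],[-.085,.14]])
    c=P.mean(0); H=L.T@(P-c); a=np.arctan2(H[0,1]-H[1,0],H[0,0]+H[1,1]); Rm=np.array([[np.cos(a),-np.sin(a)],[np.sin(a),np.cos(a)]])
    return c,a,Rm,P
E
python3 - <<'E'
from h import *
c,a,Rm,P=pose(); print("c",c.round(4),"yaw",np.degrees(a).round(2),"size",[np.linalg.norm(P[i]-P[(i+1)%4]).round(4) for i in range(4)])
b=c+Rm@[0,.055]; k=c+Rm@[0,-.065]; print("bolt",b.round(4),"knob",k.round(4))
f=lambda x,y:(260+x/5-.4,200+y/5-.4)
ang=lambda v:np.degrees(np.arctan2(v[1],v[0])).round(1)
for z in (.122,.125): print("bolt by head",back("top",f(290,247),z)[:2].round(4))
tip=back("top",f(383,500),.032)[:2]; print("tip",tip.round(4),np.linalg.norm(tip-k),ang(tip-k),"rel clamp",ang(Rm.T@(tip-k)))
e1=back("top",f(580,342),.077)[:2]; e2=back("top",f(505,407),.077)[:2]; print("bar",e1,e2,np.linalg.norm(e1-e2),(e1+e2)/2,ang(e2-e1))
bl=back("top",f(625,416),.04)[:2]; print("block",bl,Rm.T@(bl-k))
im=ctrl.get_image("side")[:,:,::-1].copy()
for p in [(*b,.125),(*b,.10),(*k,.077),(*k,.012),*[(*q,.012) for q in P]]:
    u=proj("side",p); print(p,u.round(1))
im=cv2.resize(im[210:310,280:430],None,fx=5,fy=5,interpolation=cv2.INTER_CUBIC)
for p in [(*b,.125),(*b,.10),(*k,.077),*[(*q,.012) for q in P]]:
    u=(proj("side",p)-[280,210])*5+2; cv2.circle(im,tuple(int(v) for v in u),3,(0,0,255),-1)
cv2.imwrite("pics/side2.png",im)
E
```

```text
c [ 0.5178 -0.0729] yaw -25.05 size [np.float64(0.2759), np.float64(0.167), np.float64(0.2767), np.float64(0.1674)]
bolt [ 0.5411 -0.0231] knob [ 0.4903 -0.1318]
bolt by head [ 0.5425 -0.0217]
bolt by head [ 0.5422 -0.0217]
tip [ 0.4412 -0.0608] 0.08630374602576382 124.6 rel clamp 149.7
bar [ 0.50501097 -0.14352628] [ 0.47820609 -0.11118978] 0.04200179263846376 [ 0.49160853 -0.12735803] 129.7
block [ 0.47534882 -0.16591165] [ 0.00093289 -0.03723144]
(np.float64(0.5410789544521833), np.float64(-0.023075564789743652), 0.125) [340.7 230.8]
(np.float64(0.5410789544521833), np.float64(-0.023075564789743652), 0.1) [340.5 239.9]
(np.float64(0.4902683005981342), np.float64(-0.1317874659548139), 0.077) [371.8 227.8]
(np.float64(0.4902683005981342), np.float64(-0.1317874659548139), 0.012) [370.5 249.1]
(np.float64(0.6518939244659553), np.float64(0.016532100572038716), 0.012) [291.4 271.5]
(np.float64(0.5350542392281328), np.float64(-0.23335564590636076), 0.012) [362.8 226.4]
(np.float64(0.3836830500341625), np.float64(-0.1627963914974732), 0.012) [413.9 249.5]
(np.float64(0.5005317386813927), np.float64(0.08801252553685857), 0.012) [344.  302.7]
```

View pics/side2.png

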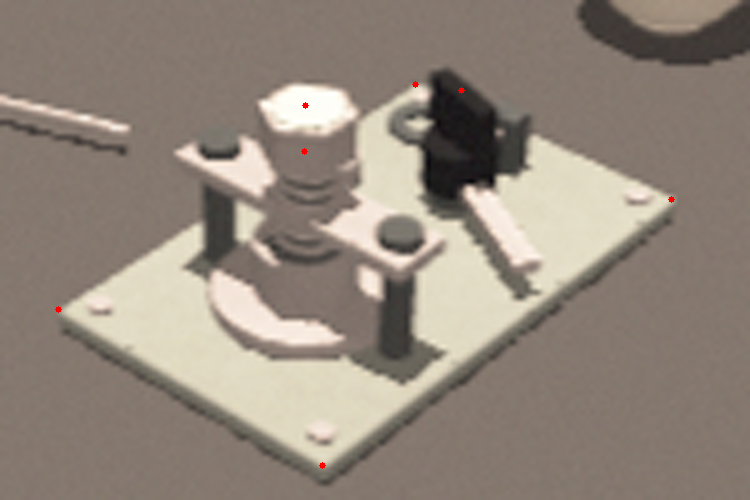

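>>> {"name": "move_arm", "arguments": {"dp": [[1.1,-0.97,0],[2.2,-1.94,0],[3.3,-2.9,0],[4.4,-3.87,0],[5.5,-4.84,0]], "turn": [0,0,0,0,0], "jaw": [0,-0.2,-0.3,-0.35,-0.35], "grip_force": 20}}

```text
time: 1.4
position: [0.3152, -0.4264, 0.2228]
tool_rot: [3.101, 0.497, 0.0]
ft_force: [0.5, -1.2, -0.7]
grip_width: 0.632
```

>>> {"name": "move_arm", "arguments": {"dp": [[1.1,-0.97,0],[2.2,-1.94,0],[3.3,-2.9,0],[4.4,-3.87,0],[5.5,-4.84,0]], "turn": [0,0,0,0,0], "jaw": [-0.35,-0.35,-0.35,-0.35,-0.35]}}

```text
time: 1.9
position: [0.4265, -0.2369, 0.2229]
tool_rot: [3.101, 0.497, 0.001]
ft_force: [0.9, 0.1, -0.3]
grip_width: 0.332
```

>>> {"name": "move_arm", "arguments": {"dp": [[1.1,-0.97,0],[2.2,-1.9,0],[3.1,-2.7,0],[3.1,-2.7,0],[3.1,-2.7,0]], "turn": [-1.6,-3.2,-4.8,-6.4,-8], "jaw": [-0.35,-0.35,-0.35,-0.35,-0.35]}}

```text
time: 2.4
position: [0.4895, -0.1308, 0.2227]
tool_rot: [2.737, 1.541, 0.0]
ft_force: [-0.1, -0.7, -0.4]
grip_width: 0.326
```

```bash
cat >> h.py <<'E'
def to(x,y,z,yaw):
    # command towards target TCP x,y,z with tool-y at world angle yaw (deg, mod 180)
    s,r=st(); d=r.T@(np.array([x,y,z])-s["position"])/.03
    cur=np.degrees(np.arctan2(r[1,1],r[0,1])); t=(cur-yaw+90)%180-90
    print("yaw now",cur.round(2),"dp",d.round(2),"turn",round(t/5,2)); return s,r
E
python3 - <<'E'
from h import *
to(.4905,-.1310,.056,33)
E
```

```text
t 2.4 p [ 0.4895 -0.1308  0.2227] x [ 0.519  0.855 -0.   ] y [ 0.855 -0.519  0.   ] F [-0.1 -0.7 -0.4] M [-0.05 -0.04  0.01] g 0.326
q [ 0.741  0.04  -0.542  1.783  0.021  1.324 -0.352]
yaw now -31.25 dp [0.01 0.03 5.56] turn -12.85
```

>>> {"name": "move_arm", "arguments": {"dp": [[0,0,1],[0,0,2],[0,0,2.5],[0,0,2.5],[0,0,2.5]], "turn": [-1.6,-3.2,-4.8,-6.4,-8], "jaw": [-0.35,-0.35,-0.35,-0.35,-0.35]}}

```text
time: 2.9
position: [0.4884, -0.1324, 0.1469]
tool_rot: [-2.049, -2.38, 0.001]
ft_force: [-0.1, -0.1, -0.5]
grip_width: 0.327
```

>>> {"name": "move_arm", "arguments": {"dp": [[0,0,0],[0,0,0],[0,0,0],[0,0,0],[0,0,0]], "turn": [-1.6,-3.2,-4.8,-5.3,-5.3], "jaw": [-0.35,-0.35,-0.35,-0.35,-0.35]}}

```text
time: 3.4
position: [0.4889, -0.1326, 0.1477]
tool_rot: [1.458, 2.783, -0.0]
ft_force: [0.5, 0.0, 0.5]
grip_width: 0.328
```

```bash
python3 - <<'E'
from h import *
to(.4905,-.1310,.056,36)
im=ctrl.get_image("side")[190:310,300:460,::-1]; im2=ctrl.get_image("top")[210:330,300:460,::-1]
cv2.imwrite("pics/c1.png",cv2.resize(np.hstack([im,im2]),None,fx=2.5,fy=2.5,interpolation=cv2.INTER_CUBIC))
E
```

```text
t 3.4 p [ 0.4889 -0.1326  0.1477] x [-0.569  0.822 -0.   ] y [0.822 0.569 0.   ] F [0.5 0.  0.5] M [ 0.03 -0.17  0.02] g 0.328
q [ 0.786  0.105 -0.602  1.881  0.064  1.175  0.767]
yaw now 34.7 dp [0.01 0.07 3.06] turn -0.26
```

View pics/c1.png

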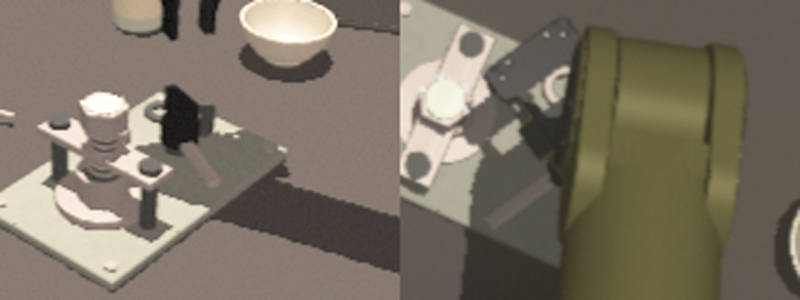

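>>> {"name": "move_arm", "arguments": {"dp": [[0,0.03,0.7],[0,0.06,1.4],[0,0.06,2.1],[0,0.06,2.7],[0,0.06,3.05]], "turn": [-0.2,-0.2,-0.2,-0.2,-0.2], "jaw": [-0.35,-0.35,-0.35,-0.35,-0.35]}}

```text
time: 4.0
position: [0.4895, -0.1313, 0.0547]
tool_rot: [-1.434, -2.793, 0.0]
ft_force: [-0.3, 0.3, -0.0]
grip_width: 0.326
```

>>> {"name": "move_arm", "arguments": {"dp": [[0,0,0],[0,0,0],[0,0,0],[0,0,0],[0,0,0]], "turn": [0,0,0,0,0], "jaw": [-0.5,-0.7,-0.8,-0.85,-0.85], "grip_force": 20}}

```text
time: 4.5
position: [0.4911, -0.1318, 0.057]
tool_rot: [1.433, 2.794, -0.0]
ft_force: [0.3, -0.4, 3.2]
grip_width: 0.141
```

```bash
python3 - <<'E'
from h import *
to(.4903,-.1318,.056,36)
E
```

```text
t 4.5 p [ 0.4911 -0.1318  0.057 ] x [-0.583  0.812 -0.002] y [0.812 0.583 0.001] F [ 0.3 -0.4  3.2] M [ 0.08 -0.15 -0.02] g 0.141
q [ 0.755  0.22  -0.595  1.968  0.147  0.994  0.714]
yaw now 35.7 dp [ 0.01 -0.02  0.03] turn -0.06
```

>>> {"name": "move_arm", "arguments": {"dp": [[0,0,0],[0,0,0],[0,0,0],[0,0,0],[0,0,0]], "turn": [1.2,2.4,3.6,4.8,6.0], "jaw": [-0.9,-0.9,-0.9,-0.9,-0.9], "grip_force": 25}}

```text
time: 5.0
position: [0.491, -0.1318, 0.057]
tool_rot: [2.111, 2.324, 0.0]
ft_force: [-0.7, 0.2, 3.8]
grip_width: 0.139
```

```bash
python3 - <<'E'
from h import *
to(.4903,-.1318,.056,36)
E
```

```text
t 5.0 p [ 0.491  -0.1318  0.057 ] x [-0.096  0.995 -0.001] y [0.995 0.096 0.001] F [-0.7  0.2  3.8] M [-0.1   0.09  0.11] g 0.139
q [ 0.698  0.211 -0.531  1.97   0.128  0.992  0.202]
yaw now 5.49 dp [ 0.   -0.02  0.03] turn -6.1
```

>>> {"name": "move_arm", "arguments": {"dp": [[0,0,0],[0,0,0],[0,0,0]], "turn": [1,2,3], "jaw": [-0.9,-0.9,-0.9]}}

```text
time: 5.3
position: [0.4908, -0.1319, 0.057]
tool_rot: [2.397, 2.029, 0.0]
ft_force: [-0.2, -0.1, 3.4]
grip_width: 0.135
```

```bash
python3 - <<'E'
from h import *
to(.4903,-.1318,.056,36)
E
```

```text
t 5.3 p [ 0.4908 -0.1319  0.057 ] x [ 0.165  0.986 -0.001] y [ 0.986 -0.165  0.001] F [-0.2 -0.1  3.4] M [-0.06  0.15  0.03] g 0.135
q [ 0.67   0.207 -0.501  1.971  0.119  0.991 -0.052]
yaw now -9.5 dp [-0.   -0.02  0.03] turn -9.1
```

>>> {"name": "move_arm", "arguments": {"dp": [[0,0,0],[0,0,0],[0,0,0]], "turn": [0.8,1.6,2.4], "jaw": [-0.9,-0.9,-0.9]}}

```text
time: 5.6
position: [0.4907, -0.1318, 0.057]
tool_rot: [2.594, 1.77, -0.0]
ft_force: [-2.0, -0.6, 3.4]
grip_width: 0.141
```

```bash
python3 - <<'E'
from h import *
to(.4903,-.1318,.056,36)
E
```

```text
t 5.6 p [ 0.4907 -0.1318  0.057 ] x [ 0.365  0.931 -0.001] y [ 0.931 -0.365  0.001] F [-2.  -0.6  3.4] M [-0.14  0.19  0.52] g 0.141
q [ 0.649  0.204 -0.477  1.971  0.113  0.99  -0.255]
yaw now -21.4 dp [-0.   -0.01  0.03] turn -11.48
```

>>> {"name": "move_arm", "arguments": {"dp": [[0,0,0],[0,0,0],[0,0,0],[0,0,0],[0,0,0]], "turn": [-0.6,-1.2,-1.2,-1.2,-1.2], "jaw": [-0.9,-0.9,-0.5,-0.35,-0.35]}}

```text
time: 6.1
position: [0.4903, -0.1315, 0.056]
tool_rot: [2.498, 1.905, -0.0]
ft_force: [-0.3, 0.6, -0.9]
grip_width: 0.295
```

>>> {"name": "move_arm", "arguments": {"dp": [[0,0,-1],[0,0,-2],[0,0,-3],[0,0,-4],[0,0,-5]], "turn": [0,0,0,0,0], "jaw": [-0.35,-0.35,-0.35,-0.35,0]}}

```text
time: 6.6
position: [0.4901, -0.1314, 0.2072]
tool_rot: [2.498, 1.905, -0.0]
ft_force: [0.0, 0.0, -0.4]
grip_width: 0.358
```

```bash
python3 - <<'E'
from h import *
to(.5415,-.0225,.17,0)
im=ctrl.get_image("side")[190:310,280:440,::-1]; im2=ctrl.get_image("top")[210:330,270:430,::-1]
cv2.imwrite("pics/c2.png",cv2.resize(np.hstack([im,im2]),None,fx=2.5,fy=2.5,interpolation=cv2.INTER_CUBIC))
E
```

```text
t 6.6 p [ 0.4901 -0.1314  0.2072] x [ 0.264  0.964 -0.   ] y [ 0.964 -0.264 -0.   ] F [ 0.   0.  -0.4] M [-0.   -0.04 -0.03] g 0.358
q [ 0.692  0.049 -0.494  1.805  0.025  1.293 -0.076]
yaw now -15.32 dp [3.95 0.69 1.24] turn -3.06
```

View pics/c2.png

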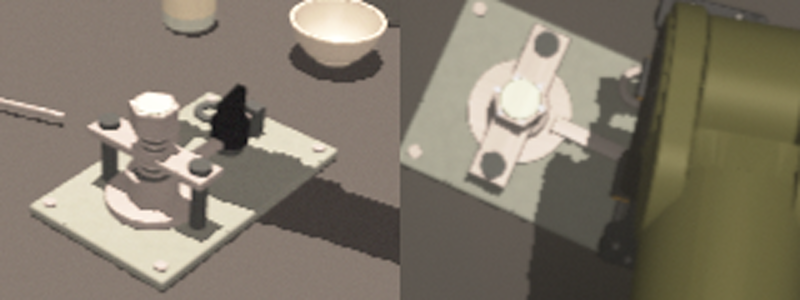

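```bash
python3 - <<'E'
from h import *
out=[]
for n in ("top","side"):
    u0=proj(n,(.5415,-.0225,.115)).astype(int); x,y=u0-17
    im=cv2.resize(ctrl.get_image(n)[y:y+34,x:x+34,::-1].copy(),None,fx=11,fy=11,interpolation=cv2.INTER_CUBIC)
    for a in range(0,360,60):
        t=np.radians(a); u=(proj(n,(.5415+.023*np.cos(t),-.0225+.023*np.sin(t),.124))-[x,y]+.5)*11
        cv2.circle(im,tuple(int(v) for v in u),3,(0,0,255),-1)
    out.append(im)
cv2.imwrite("pics/hex.png",np.hstack(out))
E
```

```text
(no output)
```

View pics/hex.png

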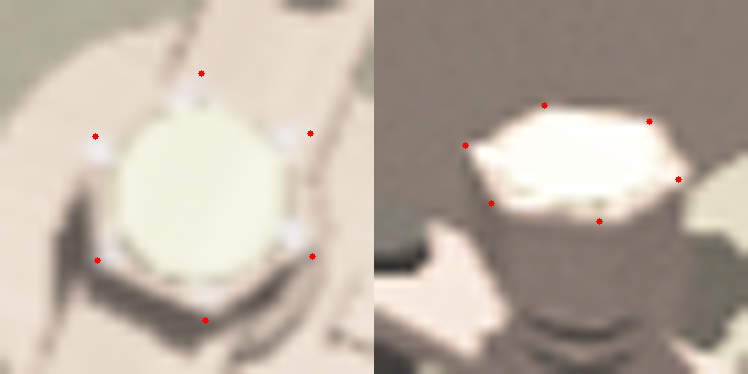

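>>> {"name": "move_arm", "arguments": {"dp": [[1.3,0.23,0.3],[2.6,0.46,0.6],[3.95,0.7,0.9],[3.95,0.7,1.2],[3.95,0.7,1.2]], "turn": [1,2,2,2,2], "jaw": [0.3,0.5,0.5,0.5,0.5], "grip_force": 5}}

```text
time: 7.3
position: [0.5399, -0.0217, 0.167]
tool_rot: [-2.649, -1.683, 0.007]
ft_force: [1.1, -0.6, -0.8]
grip_width: 0.738
```

```bash
python3 - <<'E'
from h import *
to(.5418,-.022,.096,-25.5)
E
```

```text
t 7.3 p [ 0.5399 -0.0217  0.167 ] x [ 0.425  0.905 -0.002] y [ 0.905 -0.425 -0.005] F [ 1.1 -0.6 -0.8] M [-0.07 -0.05  0.04] g 0.738
q [ 0.53   0.17  -0.591  1.776  0.099  1.231 -0.526]
yaw now -25.13 dp [0.02 0.07 2.37] turn 0.07
```

>>> {"name": "move_arm", "arguments": {"dp": [[0,0.05,0.8],[0,0.05,1.5],[0,0.05,2.1],[0,0.05,2.37],[0,0.05,2.37]], "turn": [0,0,0,0,0], "jaw": [0.5,0.5,0.5,0.4,0.2], "grip_force": 5}}

```text
time: 7.8
position: [0.5418, -0.0247, 0.0976]
tool_rot: [-2.654, -1.678, 0.004]
ft_force: [-0.4, -0.2, 0.3]
grip_width: 0.676
```

>>> {"name": "move_arm", "arguments": {"dp": [[0,0,0],[0,0,0],[0,0,0],[0,0,0],[0,0,0]], "turn": [0,0,0,0,0], "jaw": [0,-0.2,-0.2,-0.2,-0.2]}}

```text
time: 8.3
position: [0.5417, -0.0225, 0.0997]
tool_rot: [-2.652, -1.681, 0.004]
ft_force: [-5.7, 1.3, 5.0]
grip_width: 0.462
```

```bash
cat >> h.py <<'E'
def headz():
    im=ctrl.get_image("side"); m=ctrl.masks_of("side","bolt_head")
    if m: print("head rect",m[0]["rect"],round(m[0]["confidence"],2),"area",m[0]["region"].sum())
    else: print("no head")
    return im
E
python3 - <<'E'
from h import *
to(.5418,-.022,.096,-25.5)
im=headz()[205:285,300:400,::-1]
cv2.imwrite("pics/g1.png",cv2.resize(im,None,fx=6,fy=6,interpolation=cv2.INTER_CUBIC))
E
```

```text
t 8.3 p [ 0.5417 -0.0225  0.0997] x [ 0.427  0.904 -0.001] y [ 0.904 -0.427 -0.003] F [-5.7  1.3  5. ] M [ 0.37  1.23 -0.04] g 0.462
q [ 0.514  0.24  -0.583  1.848  0.147  1.1   -0.565]
yaw now -25.26 dp [ 0.02 -0.01  0.12] turn 0.05
head rect [336.9, 236.1, 11.9, 21.3] 0.65 area 194
```

View pics/g1.png

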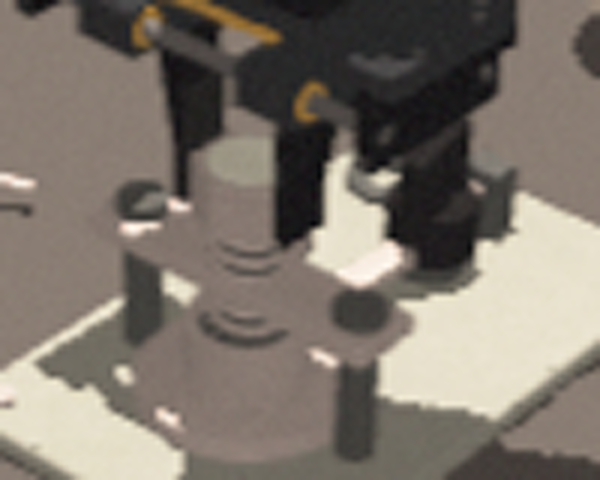

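```bash
cat >> h.py <<'E'
def edge():
    g=cv2.cvtColor(ctrl.get_image("side"),cv2.COLOR_RGB2GRAY).astype(float)[222:262,335:345].mean(1)
    print("prof from row 222:",g.round().astype(int).tolist())
E
python3 - <<'E'
from h import *
edge()
E
```

```text
prof from row 222: [53, 73, 90, 103, 104, 109, 138, 149, 150, 150, 149, 149, 147, 137, 124, 123, 121, 123, 124, 124, 123, 124, 122, 123, 114, 96, 123, 112, 98, 126, 122, 121, 121, 120, 120, 117, 96, 107, 106, 77]
```

>>> {"name": "move_arm", "arguments": {"dp": [[0,-0.03,0],[0,-0.03,0],[0,-0.03,0],[0,-0.03,0],[0,-0.03,0]], "turn": [-1,-2,-3,-4,-5], "jaw": [-0.2,-0.2,-0.2,-0.2,-0.2], "grip_force": 5}}

```text
time: 8.95
position: [0.5417, -0.0218, 0.1]
tool_rot: [-2.222, -2.219, 0.0]
ft_force: [-4.4, 1.9, 3.4]
grip_width: 0.473
```

```bash
python3 - <<'E'
from h import *
to(.5418,-.022,.096,-25.5); edge()
E
```

```text
t 8.95 p [ 0.5417 -0.0218  0.1   ] x [0.001 1.    0.001] y [ 1.    -0.001 -0.001] F [-4.4  1.9  3.4] M [ 0.55  0.88 -0.2 ] g 0.473
q [ 0.563  0.248 -0.64   1.847  0.164  1.101 -0.139]
yaw now -0.08 dp [-0.01  0.    0.13] turn 5.08
prof from row 222: [128, 128, 127, 128, 127, 129, 144, 150, 150, 148, 147, 148, 146, 131, 121, 121, 119, 121, 121, 122, 121, 122, 122, 123, 104, 102, 121, 101, 108, 127, 121, 121, 120, 122, 119, 113, 99, 112, 93, 72]
```

>>> {"name": "move_arm", "arguments": {"dp": [[0.02,-0.05,-0.03],[0.03,-0.07,-0.07],[0.03,-0.07,-0.07]], "turn": [-0.7,-1.4,-1.4], "jaw": [-0.2,-0.2,-0.2]}}

```text
time: 9.3
position: [0.5411, -0.0214, 0.1012]
tool_rot: [2.087, 2.347, 0.003]
ft_force: [3.5, 1.9, -4.4]
grip_width: 0.464
```

```bash
python3 - <<'E'
from h import *
to(.5418,-.022,.096,-25.5); edge()
E
```

```text
t 9.3 p [ 0.5411 -0.0214  0.1012] x [-0.117  0.993  0.   ] y [0.993 0.117 0.002] F [ 3.5  1.9 -4.4] M [ 0.41 -0.8   0.01] g 0.464
q [ 0.578  0.245 -0.657  1.85   0.166  1.1   -0.023]
yaw now 6.72 dp [-0.02  0.02  0.17] turn 6.44
prof from row 222: [128, 127, 128, 127, 125, 132, 147, 151, 149, 148, 148, 148, 145, 127, 121, 120, 119, 121, 121, 122, 121, 122, 120, 119, 98, 107, 117, 93, 115, 126, 122, 121, 120, 120, 118, 109, 102, 113, 85, 69]
```

>>> {"name": "move_arm", "arguments": {"dp": [[0,0,-0.02],[0,0,-0.02],[0,0,-0.02]], "turn": [-0.7,-1.4,-1.4], "jaw": [-0.2,-0.2,-0.2]}}

```text
time: 9.65
position: [0.5409, -0.0215, 0.1016]
tool_rot: [1.941, 2.469, 0.002]
ft_force: [3.6, 3.1, -5.8]
grip_width: 0.466
```

```bash
python3 - <<'E'
from h import *
to(.5418,-.022,.096,-25.5); edge()
E
```

```text
t 9.65 p [ 0.5409 -0.0215  0.1016] x [-0.236  0.972  0.   ] y [0.972 0.236 0.002] F [ 3.6  3.1 -5.8] M [ 0.48 -0.91 -0.01] g 0.466
q [ 0.592  0.247 -0.673  1.849  0.171  1.102  0.094]
yaw now 13.65 dp [-0.02  0.02  0.19] turn 7.83
prof from row 222: [128, 128, 128, 127, 125, 134, 148, 151, 148, 149, 147, 147, 145, 126, 120, 120, 119, 120, 121, 121, 121, 120, 120, 117, 95, 112, 116, 96, 118, 123, 120, 121, 120, 120, 120, 106, 105, 118, 82, 69]
```

>>> {"name": "move_arm", "arguments": {"dp": [[0,0,0.03],[0,0,0.03],[0,0,0.03],[0,0,0.03]], "turn": [0,-0.5,-1,-1], "jaw": [-0.2,-0.2,-0.2,-0.2], "grip_force": 3}}

```text
time: 10.1
position: [0.5412, -0.0227, 0.1016]
tool_rot: [1.832, 2.55, 0.0]
ft_force: [3.4, 1.2, -0.4]
grip_width: 0.479
```

```bash
python3 - <<'E'
from h import *
to(.5418,-.022,.096,-25.5); edge()
E
```

```text
t 10.1 p [ 0.5412 -0.0227  0.1016] x [-0.319  0.948 -0.002] y [0.948 0.319 0.001] F [ 3.4  1.2 -0.4] M [ 0.14 -0.85 -0.02] g 0.479
q [ 0.602  0.25  -0.684  1.849  0.177  1.102  0.178]
yaw now 18.62 dp [0.02 0.03 0.19] turn 8.82
prof from row 222: [127, 127, 127, 127, 125, 135, 148, 151, 148, 149, 146, 147, 145, 127, 121, 120, 119, 121, 121, 121, 121, 120, 120, 120, 94, 113, 118, 95, 116, 125, 121, 121, 120, 121, 119, 107, 106, 112, 82, 70]
```

>>> {"name": "move_arm", "arguments": {"dp": [[0,0,0],[0,0,0],[0,0,0]], "turn": [-0.6,-1.2,-1.2], "jaw": [-0.2,-0.2,-0.2]}}

```text
time: 10.45
position: [0.5413, -0.0228, 0.1016]
tool_rot: [1.696, 2.642, 0.0]
ft_force: [3.7, 0.1, 0.0]
grip_width: 0.486
```

```bash
python3 - <<'E'
from h import *
to(.5418,-.022,.096,-25.5); edge()
E
```

```text
t 10.45 p [ 0.5413 -0.0228  0.1016] x [-0.416  0.909 -0.002] y [0.909 0.416 0.001] F [3.7 0.1 0. ] M [-0.02 -0.95 -0.07] g 0.486
q [ 0.614  0.252 -0.698  1.848  0.182  1.103  0.279]
yaw now 24.6 dp [0.02 0.03 0.19] turn 10.02
prof from row 222: [127, 127, 127, 127, 125, 135, 148, 151, 149, 150, 147, 147, 144, 127, 121, 120, 120, 120, 121, 121, 122, 121, 120, 117, 94, 112, 117, 94, 120, 124, 121, 121, 120, 120, 120, 104, 106, 112, 80, 69]
```

>>> {"name": "move_arm", "arguments": {"dp": [[0,0.03,0],[0,0.03,0],[0,0.03,0]], "turn": [0,-0.5,-1], "jaw": [-0.2,-0.2,-0.2], "grip_force": 10}}

```text
time: 10.8
position: [0.5415, -0.0228, 0.1015]
tool_rot: [1.578, 2.715, -0.002]
ft_force: [1.2, -2.6, 3.7]
grip_width: 0.481
```

```bash
python3 - <<'E'
from h import *
to(.5418,-.022,.096,-25.5); edge()
E
```

```text
t 10.8 p [ 0.5415 -0.0228  0.1015] x [-0.495  0.869 -0.002] y [ 0.869  0.495 -0.   ] F [ 1.2 -2.6  3.7] M [-0.37 -0.67 -0.15] g 0.481
q [ 0.623  0.257 -0.71   1.846  0.188  1.105  0.362]
yaw now 29.67 dp [0.02 0.02 0.18] turn 11.03
prof from row 222: [128, 127, 128, 128, 126, 135, 148, 152, 150, 149, 148, 148, 144, 127, 121, 122, 120, 122, 122, 121, 122, 122, 121, 116, 93, 112, 120, 96, 120, 122, 121, 121, 120, 121, 119, 106, 106, 112, 80, 69]
```

>>> {"name": "move_arm", "arguments": {"dp": [[0,0,0],[0,0,0],[0,0,0]], "turn": [0,0,0], "jaw": [-0.2,-0.2,-0.2], "grip_force": 3}}

```text
time: 11.15
position: [0.541, -0.0219, 0.1008]
tool_rot: [1.579, 2.716, -0.001]
ft_force: [1.7, -2.0, 3.5]
grip_width: 0.483
```

```bash
python3 - <<'E'
from h import *
to(.5418,-.022,.096,-25.5); edge()
E
```

```text
t 11.15 p [ 0.541  -0.0219  0.1008] x [-0.495  0.869 -0.   ] y [ 0.869  0.495 -0.   ] F [ 1.7 -2.   3.5] M [-0.38 -0.59 -0.08] g 0.483
q [ 0.623  0.257 -0.71   1.847  0.187  1.105  0.362]
yaw now 29.65 dp [-0.01  0.02  0.16] turn 11.03
prof from row 222: [127, 127, 127, 127, 125, 135, 148, 152, 150, 149, 147, 147, 145, 128, 122, 121, 120, 122, 121, 122, 121, 123, 121, 116, 94, 113, 118, 98, 122, 123, 121, 121, 122, 120, 119, 104, 107, 113, 80, 69]
```

>>> {"name": "move_arm", "arguments": {"dp": [[0,0,-0.04],[0,0,-0.08],[0,0,-0.1],[0,0,-0.1],[0,0,-0.1]], "turn": [0,0,0,-0.5,-1.0], "jaw": [-0.2,-0.2,-0.2,-0.2,-0.2], "grip_force": 15}}

```text
time: 11.7
position: [0.5408, -0.0218, 0.1023]
tool_rot: [-1.455, -2.784, -0.0]
ft_force: [6.8, -1.7, -7.4]
grip_width: 0.472
```

```bash
python3 - <<'E'
from h import *
to(.5418,-.022,.096,-25.5); edge()
E
```

```text
t 11.7 p [ 0.5408 -0.0218  0.1023] x [-0.571  0.821  0.001] y [ 0.821  0.571 -0.   ] F [ 6.8 -1.7 -7.4] M [-0.42 -1.42 -0.01] g 0.472
q [ 0.634  0.258 -0.723  1.846  0.189  1.108  0.45 ]
yaw now 34.81 dp [-0.03  0.03  0.21] turn 12.06
prof from row 222: [126, 128, 127, 127, 125, 141, 149, 150, 149, 148, 148, 146, 136, 123, 121, 120, 121, 122, 122, 123, 123, 123, 122, 103, 102, 120, 100, 105, 123, 116, 120, 120, 121, 119, 113, 105, 122, 95, 71, 68]
```

>>> {"name": "move_arm", "arguments": {"dp": [[0,0,0],[0,0,0],[0,0,0]], "turn": [0,0,0], "jaw": [-0.2,-0.2,-0.2], "grip_force": 3}}

```text
time: 12.05
position: [0.5402, -0.0209, 0.103]
tool_rot: [-1.456, -2.781, 0.0]
ft_force: [2.1, 1.1, -3.7]
grip_width: 0.468
```

```bash
python3 - <<'E'
from h import *
to(.5418,-.022,.096,-25.5); edge()
E
```

```text
t 12.05 p [ 0.5402 -0.0209  0.103 ] x [-0.57   0.822  0.002] y [ 0.822  0.57  -0.001] F [ 2.1  1.1 -3.7] M [ 0.16 -0.59 -0.03] g 0.468
q [ 0.634  0.257 -0.724  1.845  0.188  1.111  0.448]
yaw now 34.73 dp [-0.06  0.03  0.23] turn 12.05
prof from row 222: [126, 127, 126, 126, 123, 137, 147, 150, 148, 149, 148, 146, 141, 122, 120, 120, 120, 122, 122, 122, 123, 122, 123, 113, 96, 121, 109, 98, 126, 122, 120, 121, 121, 119, 114, 103, 115, 110, 75, 68]
```

>>> {"name": "move_arm", "arguments": {"dp": [[0,0,0],[0,0,0],[0,0,0]], "turn": [0,-0.8,-1.6], "jaw": [-0.2,-0.2,-0.2], "grip_force": 15}}

```text
time: 12.4
position: [0.5401, -0.0211, 0.1032]
tool_rot: [-1.255, -2.878, 0.001]
ft_force: [0.3, 0.7, -4.3]
grip_width: 0.463
```

>>> {"name": "move_arm", "arguments": {"dp": [[0,0,0],[0,0,0],[0,0,0]], "turn": [0,0,0], "jaw": [-0.2,-0.2,-0.2], "grip_force": 3}}

```text
time: 12.7
position: [0.5403, -0.0212, 0.1035]
tool_rot: [-1.261, -2.876, 0.001]
ft_force: [-2.2, 1.4, -2.7]
grip_width: 0.464
```

```bash
python3 - <<'E'
from h import *
to(.5418,-.022,.096,-25.5); edge()
E
```

```text
t 12.7 p [ 0.5403 -0.0212  0.1035] x [-0.678  0.735  0.001] y [ 0.735  0.678 -0.001] F [-2.2  1.4 -2.7] M [ 0.53  0.11 -0.01] g 0.464
q [ 0.651  0.26  -0.743  1.844  0.195  1.113  0.582]
yaw now 42.66 dp [-0.05  0.02  0.25] turn 13.63
prof from row 222: [115, 125, 120, 120, 116, 130, 142, 142, 143, 142, 142, 142, 135, 115, 117, 115, 114, 117, 116, 117, 117, 118, 124, 114, 97, 120, 105, 99, 124, 119, 120, 121, 122, 120, 114, 103, 118, 113, 77, 68]
```

>>> {"name": "move_arm", "arguments": {"dp": [[0,0,0],[0,0,0],[0,0,0]], "turn": [0,-0.8,-1.6], "jaw": [-0.2,-0.2,-0.2], "grip_force": 15}}

```text
time: 13.05
position: [0.5403, -0.0215, 0.1036]
tool_rot: [-1.052, -2.958, 0.001]
ft_force: [-2.4, 2.5, -0.5]
grip_width: 0.463
```

>>> {"name": "move_arm", "arguments": {"dp": [[0,0,0],[0,0,0],[0,0,0]], "turn": [0,0,0], "jaw": [-0.2,-0.2,-0.2], "grip_force": 3}}

```text
time: 13.35
position: [0.5407, -0.0218, 0.1037]
tool_rot: [-1.058, -2.957, 0.001]
ft_force: [-4.1, 1.2, -1.3]
grip_width: 0.46
```

```bash
python3 - <<'E'
from h import *
to(.5418,-.022,.096,-25.5); edge()
E
```

```text
t 13.35 p [ 0.5407 -0.0218  0.1037] x [-0.773  0.634  0.   ] y [ 0.634  0.773 -0.001] F [-4.1  1.2 -1.3] M [ 0.4   0.61 -0.05] g 0.46
q [ 0.668  0.265 -0.763  1.843  0.203  1.114  0.715]
yaw now 50.63 dp [-0.03  0.02  0.26] turn 15.23
prof from row 222: [86, 112, 114, 108, 104, 121, 128, 127, 126, 130, 130, 128, 124, 106, 108, 107, 105, 107, 107, 107, 108, 108, 122, 105, 100, 122, 101, 106, 124, 115, 119, 120, 121, 120, 114, 105, 121, 101, 76, 68]
```

>>> {"name": "move_arm", "arguments": {"dp": [[0,0,0],[0,0,0],[0,0,0]], "turn": [0,-0.8,-1.6], "jaw": [-0.2,-0.2,-0.2], "grip_force": 15}}

```text
time: 13.7
position: [0.5408, -0.022, 0.1038]
tool_rot: [-0.844, -3.025, 0.001]
ft_force: [-4.8, 0.7, -0.3]
grip_width: 0.455
```

>>> {"name": "move_arm", "arguments": {"dp": [[0,0,0],[0,0,0],[0,0,0]], "turn": [0,0,0], "jaw": [-0.2,-0.2,-0.2], "grip_force": 3}}

```text
time: 14.0
position: [0.541, -0.0221, 0.1038]
tool_rot: [-0.849, -3.025, 0.001]
ft_force: [-3.9, -0.7, -0.5]
grip_width: 0.462
```

```bash
python3 - <<'E'
from h import *
to(.5418,-.022,.096,-25.5); edge()
E
```

```text
t 14.0 p [ 0.541  -0.0221  0.1038] x [-0.854  0.521 -0.   ] y [ 0.521  0.854 -0.001] F [-3.9 -0.7 -0.5] M [ 0.04  0.81 -0.  ] g 0.462
q [ 0.685  0.269 -0.783  1.843  0.211  1.115  0.849]
yaw now 58.63 dp [-0.02  0.02  0.26] turn 16.83
prof from row 222: [62, 80, 95, 96, 94, 110, 114, 113, 112, 111, 113, 115, 113, 95, 94, 93, 92, 94, 93, 93, 94, 93, 105, 98, 102, 121, 101, 107, 122, 113, 119, 121, 120, 119, 112, 106, 121, 103, 79, 70]
```

>>> {"name": "move_arm", "arguments": {"dp": [[0,0,0],[0,0,0],[0,0,0]], "turn": [0,-0.8,-1.6], "jaw": [-0.2,-0.2,-0.2], "grip_force": 15}}

```text
time: 14.35
position: [0.5411, -0.0223, 0.1039]
tool_rot: [0.632, 3.077, -0.001]
ft_force: [-4.4, -0.8, 1.0]
grip_width: 0.458
```

>>> {"name": "move_arm", "arguments": {"dp": [[0,0,0],[0,0,0],[0,0,0]], "turn": [0,0,0], "jaw": [-0.2,-0.2,-0.2], "grip_force": 3}}

```text
time: 14.65
position: [0.5413, -0.0223, 0.1039]
tool_rot: [0.636, 3.076, -0.001]
ft_force: [-3.4, -1.9, 1.9]
grip_width: 0.461
```

```bash
python3 - <<'E'
from h import *
to(.5418,-.022,.096,-25.5); edge()
E
```

```text
t 14.65 p [ 0.5413 -0.0223  0.1039] x [-0.918  0.397 -0.001] y [ 0.397  0.918 -0.001] F [-3.4 -1.9  1.9] M [-0.37  0.72 -0.02] g 0.461
q [ 0.703  0.274 -0.804  1.842  0.22   1.116  0.982]
yaw now 66.62 dp [-0.01  0.02  0.26] turn -17.58
prof from row 222: [63, 68, 66, 64, 77, 95, 97, 96, 96, 98, 98, 98, 97, 80, 81, 80, 80, 81, 83, 83, 83, 82, 93, 92, 106, 119, 96, 111, 121, 111, 119, 121, 120, 119, 111, 107, 122, 102, 85, 72]
```

>>> {"name": "move_arm", "arguments": {"dp": [[0,0,-0.03],[0,0,-0.03],[0,0,-0.03]], "turn": [0,-0.8,-1.4], "jaw": [-0.2,-0.2,-0.2], "grip_force": 15}}

```text
time: 15.0
position: [0.5412, -0.0223, 0.104]
tool_rot: [0.443, 3.11, -0.001]
ft_force: [-0.9, -2.4, -5.5]
grip_width: 0.455
```

>>> {"name": "move_arm", "arguments": {"dp": [[0,0,0],[0,0,0],[0,0,0]], "turn": [0,0,0], "jaw": [-0.2,-0.2,-0.2], "grip_force": 3}}

```text
time: 15.3
position: [0.5412, -0.0222, 0.1045]
tool_rot: [0.447, 3.109, -0.001]
ft_force: [-1.3, -4.5, -4.6]
grip_width: 0.463
```

```bash
python3 - <<'E'
from h import *
to(.5418,-.022,.096,-25.5); edge()
E
```

```text
t 15.3 p [ 0.5412 -0.0222  0.1045] x [-0.959  0.282 -0.   ] y [ 0.282  0.959 -0.   ] F [-1.3 -4.5 -4.6] M [-0.65  0.06  0.05] g 0.463
q [ 0.718  0.278 -0.823  1.841  0.226  1.119  1.1  ]
yaw now 73.63 dp [-0.02  0.01  0.28] turn -16.17
prof from row 222: [67, 70, 50, 50, 59, 78, 80, 80, 81, 85, 85, 83, 82, 68, 67, 68, 70, 71, 69, 70, 70, 69, 88, 92, 105, 120, 98, 111, 121, 114, 119, 120, 121, 118, 110, 106, 120, 101, 86, 76]
```

>>> {"name": "move_arm", "arguments": {"dp": [[0,0,0],[0,0,0],[0,0,0]], "turn": [0,-0.8,-1.4], "jaw": [-0.2,-0.2,-0.2], "grip_force": 15}}

```text
time: 15.65
position: [0.5413, -0.0222, 0.1044]
tool_rot: [0.252, 3.131, -0.001]
ft_force: [0.5, -4.8, -7.2]
grip_width: 0.457
```

>>> {"name": "move_arm", "arguments": {"dp": [[0,0,0],[0,0,0],[0,0,0]], "turn": [0,0,0], "jaw": [-0.2,-0.2,-0.2], "grip_force": 3}}

```text
time: 15.95
position: [0.5412, -0.0221, 0.1048]
tool_rot: [0.256, 3.131, -0.001]
ft_force: [-1.4, -5.3, -4.1]
grip_width: 0.461
```

```bash
python3 - <<'E'
from h import *
to(.5418,-.022,.096,-25.5); edge()
E
```

```text
t 15.95 p [ 0.5412 -0.0221  0.1048] x [-0.987  0.163 -0.   ] y [ 0.163  0.987 -0.001] F [-1.4 -5.3 -4.1] M [-0.9  -0.02  0.02] g 0.461
q [ 0.734  0.283 -0.843  1.84   0.234  1.121  1.216]
yaw now 80.64 dp [-0.02  0.01  0.29] turn -14.77
prof from row 222: [45, 43, 35, 29, 27, 39, 45, 62, 62, 63, 66, 67, 67, 67, 66, 62, 56, 57, 57, 57, 58, 58, 75, 108, 117, 113, 95, 119, 120, 112, 118, 120, 119, 117, 108, 114, 117, 94, 112, 110]
```

>>> {"name": "move_arm", "arguments": {"dp": [[0,0,0],[0,0,0],[0,0,0],[0,0,0]], "turn": [0,0,0,0], "jaw": [0.0,0.0,0.0,0.0]}}

```text
time: 16.4
position: [0.5416, -0.0207, 0.105]
tool_rot: [0.253, 3.13, 0.002]
ft_force: [-0.1, -1.6, -0.6]
grip_width: 0.498
```

```bash
python3 - <<'E'
from h import *
to(.5418,-.022,.096,-25.5); edge()
im=ctrl.get_image("side")[205:285,300:400,::-1]
cv2.imwrite("pics/g2.png",cv2.resize(im,None,fx=6,fy=6,interpolation=cv2.INTER_CUBIC))
E
```

```text
t 16.4 p [ 0.5416 -0.0207  0.105 ] x [-0.987  0.161 -0.001] y [0.161 0.987 0.001] F [-0.1 -1.6 -0.6] M [-0.14 -0.05 -0.05] g 0.498
q [ 0.734  0.283 -0.844  1.84   0.233  1.121  1.217]
yaw now 80.75 dp [-0.01 -0.04  0.3 ] turn -14.75
prof from row 222: [48, 45, 39, 33, 28, 37, 43, 63, 67, 65, 68, 72, 73, 72, 72, 70, 61, 60, 61, 60, 63, 62, 67, 90, 113, 112, 93, 117, 114, 109, 118, 120, 119, 117, 108, 112, 119, 97, 113, 112]
```

View pics/g2.png

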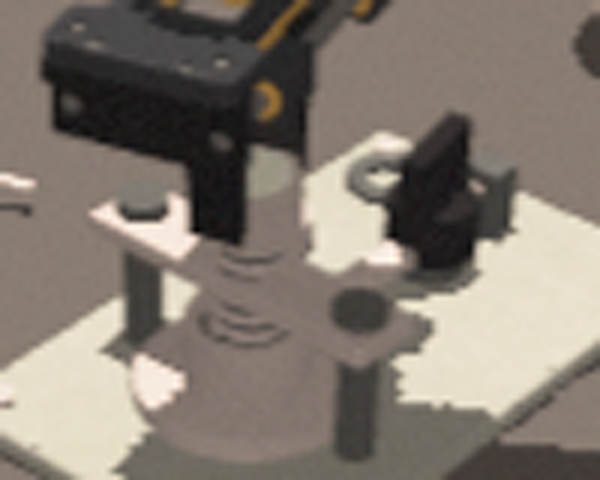

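```bash
python3 - <<'E'
from h import *
a=cv2.imread("pics/side1.png",0).astype(int); b=cv2.cvtColor(ctrl.get_image("side"),cv2.COLOR_RGB2GRAY).astype(int)
for c in (343,346,348):
    print(c,"init",a[222:260,c-1:c+2].mean(1).round().astype(int).tolist()); print(c,"now ",b[222:260,c-1:c+2].mean(1).round().astype(int).tolist())
for z in (.125,.122,.114,.1,.098,.09): print(z,proj("side",(.5415,-.0225,z)).round(1))
E
```

```text
343 init [122, 123, 122, 123, 122, 218, 251, 253, 253, 252, 252, 252, 252, 210, 210, 141, 117, 116, 119, 118, 116, 120, 117, 119, 117, 77, 116, 110, 81, 120, 116, 115, 136, 161, 127, 119, 90, 110]
343 now  [75, 83, 79, 48, 37, 33, 34, 95, 136, 142, 144, 148, 148, 148, 148, 141, 121, 120, 118, 118, 122, 119, 121, 122, 120, 119, 79, 110, 124, 108, 117, 118, 121, 121, 122, 118, 124, 89]
346 init [123, 123, 123, 122, 121, 167, 249, 252, 253, 253, 252, 250, 231, 218, 170, 123, 113, 115, 115, 115, 115, 122, 118, 116, 97, 107, 115, 101, 110, 112, 112, 138, 177, 227, 207, 150, 121, 117]
346 now  [83, 75, 53, 40, 37, 38, 36, 47, 122, 143, 149, 149, 150, 150, 142, 124, 122, 119, 119, 121, 120, 120, 120, 119, 119, 105, 110, 121, 119, 117, 117, 118, 119, 119, 121, 120, 120, 109]
348 init [123, 123, 122, 123, 122, 136, 199, 224, 238, 241, 248, 238, 202, 159, 120, 112, 113, 114, 115, 116, 126, 154, 126, 116, 112, 120, 116, 116, 117, 114, 173, 215, 230, 232, 231, 209, 151, 122]
348 now  [40, 37, 39, 37, 34, 36, 36, 37, 75, 116, 129, 136, 137, 133, 122, 120, 118, 118, 121, 119, 120, 120, 119, 121, 120, 118, 120, 120, 120, 117, 116, 117, 118, 119, 120, 121, 121, 120]
0.125 [340.5 230.9]
0.122 [340.4 232. ]
0.114 [340.4 234.9]
0.1 [340.3 240. ]
0.098 [340.3 240.7]
0.09 [340.2 243.6]
```

>>> {"name": "move_arm", "arguments": {"dp": [[0,-0.05,0.2],[0,-0.05,0.4],[0,-0.05,0.4],[0,-0.05,0.4],[0,-0.05,0.4]], "turn": [0,0,0,0,0], "jaw": [0.0,0.0,0.0,-0.2,-0.2], "grip_force": 15}}

```text
time: 17.05
position: [0.5407, -0.0226, 0.0924]
tool_rot: [-0.254, -3.131, -0.001]
ft_force: [1.1, 1.7, -2.7]
grip_width: 0.462
```

>>> {"name": "move_arm", "arguments": {"dp": [[0,0,0],[0,0,0]], "turn": [0,0], "jaw": [-0.2,-0.2]}}

```text
time: 17.25
position: [0.5407, -0.0226, 0.0924]
tool_rot: [-0.254, -3.131, -0.001]
ft_force: [0.5, 2.2, -3.1]
grip_width: 0.456
```

```bash
python3 - <<'E'
from h import *
to(.5418,-.022,.092,80.65); edge()
E
```

```text
t 17.25 p [ 0.5407 -0.0226  0.0924] x [-0.987  0.161  0.   ] y [0.161 0.987 0.001] F [ 0.5  2.2 -3.1] M [ 0.41 -0.27 -0.04] g 0.456
q [ 0.729  0.298 -0.838  1.853  0.247  1.099  1.209]
yaw now 80.73 dp [-0.03  0.03  0.01] turn 0.02
prof from row 222: [64, 64, 51, 46, 46, 44, 42, 37, 53, 58, 71, 74, 69, 60, 60, 60, 54, 54, 54, 53, 54, 54, 55, 54, 54, 55, 47, 95, 110, 110, 119, 120, 119, 117, 109, 113, 119, 95, 113, 110]
```

>>> {"name": "move_arm", "arguments": {"dp": [[0,0,0.01],[0,0,0.02],[0,0,0.03],[0,0,0.03],[0,0,0.03]], "turn": [1.4,2.8,4.2,5.6,7.0], "jaw": [-0.2,-0.2,-0.2,-0.2,-0.2]}}

```text
time: 17.8
position: [0.5408, -0.0222, 0.0917]
tool_rot: [-1.19, -2.907, -0.001]
ft_force: [1.6, 2.2, -3.5]
grip_width: 0.461
```

>>> {"name": "move_arm", "arguments": {"dp": [[0,0,0.01],[0,0,0.02],[0,0,0.03],[0,0,0.03],[0,0,0.03]], "turn": [1.4,2.8,4.2,5.6,7.0], "jaw": [-0.2,-0.2,-0.2,-0.2,-0.2]}}

```text
time: 18.3
position: [0.5412, -0.022, 0.0909]
tool_rot: [-2.009, -2.415, -0.002]
ft_force: [1.3, 2.6, -5.1]
grip_width: 0.454
```

```bash
python3 - <<'E'
from h import *
to(.5418,-.022,.092,80.65); edge()
E
```

```text
t 18.3 p [ 0.5412 -0.022   0.0909] x [-0.182  0.983  0.001] y [0.983 0.182 0.001] F [ 1.3  2.6 -5.1] M [ 0.66 -0.37  0.08] g 0.454
q [ 0.572  0.258 -0.652  1.859  0.175  1.082  0.037]
yaw now 10.48 dp [-0.    0.02 -0.04] turn -14.03
prof from row 222: [127, 127, 127, 127, 128, 127, 128, 125, 136, 147, 151, 149, 148, 147, 147, 144, 127, 120, 120, 119, 121, 121, 121, 122, 121, 120, 118, 94, 116, 123, 121, 121, 120, 120, 120, 107, 108, 122, 98, 111]
```

>>> {"name": "move_arm", "arguments": {"dp": [[0,0,0.01],[0,0,0.02],[0,0,0.04],[0,0,0.04],[0,0,0.04]], "turn": [1.4,2.8,4.2,5.6,7.0], "jaw": [-0.2,-0.2,-0.2,-0.2,-0.2]}}

```text
time: 18.85
position: [0.5416, -0.022, 0.0901]
tool_rot: [-2.64, -1.702, -0.003]
ft_force: [1.7, 3.6, -3.1]
grip_width: 0.459
```

>>> {"name": "move_arm", "arguments": {"dp": [[0,0,0.01],[0,0,0.02],[0,0,0.03],[0,0,0.03],[0,0,0.03]], "turn": [1.4,2.8,4.2,5.6,7.0], "jaw": [-0.2,-0.2,-0.2,-0.2,-0.2]}}

```text
time: 19.35
position: [0.5419, -0.0222, 0.0894]
tool_rot: [-3.03, -0.829, -0.004]
ft_force: [2.4, 3.4, -1.9]
grip_width: 0.458
```

>>> {"name": "move_arm", "arguments": {"dp": [[0,0,0.01],[0,0,0.02],[0,0,0.03],[0,0,0.03],[0,0,0.03]], "turn": [1.6,3.2,4.8,6.4,8.0], "jaw": [-0.2,-0.2,-0.2,-0.2,-0.2]}}

```text
time: 19.85
position: [0.5421, -0.0227, 0.0884]
tool_rot: [-3.13, 0.259, -0.004]
ft_force: [3.2, 1.1, -2.6]
grip_width: 0.462
```

```bash
python3 - <<'E'
from h import *
to(.5418,-.022,.092,80.65); edge()
E
```

```text
t 19.85 p [ 0.5421 -0.0227  0.0884] x [ 0.986 -0.164  0.003] y [-0.164 -0.986 -0.001] F [ 3.2  1.1 -2.6] M [ 0.58 -0.59  0.07] g 0.462
q [ 0.362  0.227 -0.41   1.867  0.102  1.065 -1.824]
yaw now -99.47 dp [-0.01 -0.02 -0.12] turn -0.02
prof from row 222: [73, 64, 68, 60, 51, 50, 48, 48, 41, 54, 65, 70, 80, 83, 77, 70, 73, 62, 60, 60, 60, 60, 60, 61, 63, 64, 63, 64, 91, 107, 118, 121, 121, 117, 109, 113, 125, 97, 113, 112]
```

>>> {"name": "move_arm", "arguments": {"dp": [[0,0,0],[0,0,0],[0,0,0],[0,0,0],[0,0,0]], "turn": [0,0,0,0,0], "jaw": [0.2,0.45,0.45,0.45,0.45]}}

```text
time: 20.4
position: [0.5407, -0.0234, 0.0878]
tool_rot: [3.131, -0.254, -0.0]
ft_force: [0.6, 0.2, -0.2]
grip_width: 0.716
```

>>> {"name": "move_arm", "arguments": {"dp": [[0,0,0],[0,0,0],[0,0,0],[0,0,0],[0,0,0]], "turn": [-1.6,-3.2,-4.8,-6.4,-8], "jaw": [0.45,0.45,0.45,0.45,0.45]}}

```text
time: 20.9
position: [0.5408, -0.0233, 0.0878]
tool_rot: [3.027, 0.841, -0.0]
ft_force: [-0.1, 0.6, 0.4]
grip_width: 0.726
```

>>> {"name": "move_arm", "arguments": {"dp": [[0,0,0],[0,0,0],[0,0,0],[0,0,0],[0,0,0]], "turn": [-1.6,-3.2,-4.8,-6.4,-8], "jaw": [0.45,0.45,0.45,0.45,0.45]}}

```text
time: 21.4
position: [0.5408, -0.0233, 0.0878]
tool_rot: [2.556, 1.826, -0.0]
ft_force: [-0.7, -0.6, -0.1]
grip_width: 0.726
```

>>> {"name": "move_arm", "arguments": {"dp": [[0,0,0],[0,0,0],[0,0,0],[0,0,0],[0,0,0]], "turn": [-1.6,-3.2,-4.8,-6.4,-8], "jaw": [0.45,0.45,0.45,0.45,0.45]}}

```text
time: 21.9
position: [0.5408, -0.0234, 0.0878]
tool_rot: [1.778, 2.59, -0.0]
ft_force: [-0.4, -0.0, -0.3]
grip_width: 0.724
```

>>> {"name": "move_arm", "arguments": {"dp": [[0,0,0],[0,0,0],[0,0,0],[0,0,0],[0,0,0]], "turn": [-1.6,-3.2,-4.8,-6.4,-8], "jaw": [0.45,0.45,0.45,0.45,0.45]}}

```text
time: 22.4
position: [0.5408, -0.0234, 0.0878]
tool_rot: [-0.785, -3.042, 0.001]
ft_force: [-1.0, 0.2, -0.3]
grip_width: 0.723
```

>>> {"name": "move_arm", "arguments": {"dp": [[0,0,0],[0,0,0],[0,0,0],[0,0,0],[0,0,0]], "turn": [-1.6,-3.2,-4,-4,-4], "jaw": [0.45,0.45,0.45,0.45,0.45]}}

```text
time: 22.9
position: [0.5408, -0.0233, 0.0878]
tool_rot: [-0.257, -3.131, 0.0]
ft_force: [-0.0, 0.4, -0.0]
grip_width: 0.724
```

```bash
python3 - <<'E'
from h import *
to(.5416,-.0224,.089,80.55); edge()
E
```

```text
t 22.9 p [ 0.5408 -0.0233  0.0878] x [-0.987  0.163  0.   ] y [ 0.163  0.987 -0.   ] F [-0.   0.4 -0. ] M [ 0.08 -0.19  0.07] g 0.724
q [ 0.724  0.303 -0.831  1.857  0.251  1.09   1.205]
yaw now 80.61 dp [-0.02  0.03 -0.04] turn 0.01
prof from row 222: [76, 65, 61, 50, 41, 45, 52, 50, 45, 44, 46, 39, 58, 75, 70, 63, 64, 56, 61, 73, 75, 74, 75, 76, 78, 78, 78, 78, 79, 68, 74, 95, 117, 117, 108, 112, 119, 97, 110, 111]
```

>>> {"name": "move_arm", "arguments": {"dp": [[-0.02,0.03,0],[-0.02,0.03,0],[-0.02,0.03,0],[-0.02,0.03,0],[-0.02,0.03,0]], "turn": [0,0,0,0,0], "jaw": [0.1,-0.2,-0.2,-0.2,-0.2], "grip_force": 15}}

```text
time: 23.45
position: [0.5416, -0.0224, 0.0878]
tool_rot: [-0.255, -3.131, 0.0]
ft_force: [0.6, 1.0, 0.8]
grip_width: 0.459
```

>>> {"name": "move_arm", "arguments": {"dp": [[0,0,0],[0,0,0],[0,0,0]], "turn": [0,0,0], "jaw": [-0.2,-0.2,-0.2]}}

```text
time: 23.75
position: [0.5416, -0.0224, 0.0878]
tool_rot: [-0.254, -3.131, 0.0]
ft_force: [0.3, 0.0, 0.7]
grip_width: 0.458
```

```bash
python3 - <<'E'
from h import *
to(.5416,-.0224,.089,80.55)
E
```

```text
t 23.75 p [ 0.5416 -0.0224  0.0878] x [-0.987  0.161  0.   ] y [ 0.161  0.987 -0.   ] F [0.3 0.  0.7] M [ 0.07 -0.13 -0.09] g 0.458
q [ 0.721  0.305 -0.831  1.855  0.253  1.091  1.204]
yaw now 80.71 dp [-0.   -0.   -0.04] turn 0.03
```

>>> {"name": "move_arm", "arguments": {"dp": [[0,0,0.01],[0,0,0.02],[0,0,0.03],[0,0,0.03],[0,0,0.03]], "turn": [1.4,2.8,4.2,5.6,7.0], "jaw": [-0.2,-0.2,-0.2,-0.2,-0.2]}}

```text
time: 24.25
position: [0.5417, -0.0226, 0.0871]
tool_rot: [1.191, 2.907, -0.001]
ft_force: [0.2, -0.8, 0.7]
grip_width: 0.459
```

>>> {"name": "move_arm", "arguments": {"dp": [[0,0,0.01],[0,0,0.02],[0,0,0.03],[0,0,0.03],[0,0,0.03]], "turn": [1.4,2.8,4.2,5.6,7.0], "jaw": [-0.2,-0.2,-0.2,-0.2,-0.2]}}

```text
time: 24.75
position: [0.5416, -0.0227, 0.0863]
tool_rot: [2.01, 2.414, -0.001]
ft_force: [0.1, -1.0, 0.1]
grip_width: 0.462
```

```bash
python3 - <<'E'
from h import *
to(.5418,-.022,.092,80.65); edge()
E
```

```text
t 24.75 p [ 0.5416 -0.0227  0.0863] x [-0.181  0.983 -0.001] y [ 0.983  0.181 -0.   ] F [ 0.1 -1.   0.1] M [-0.17 -0.    0.05] g 0.462
q [ 0.563  0.264 -0.642  1.861  0.179  1.074  0.034]
yaw now 10.44 dp [ 0.02  0.01 -0.19] turn -14.04
prof from row 222: [109, 126, 127, 127, 127, 127, 128, 127, 126, 125, 142, 148, 148, 150, 151, 152, 148, 137, 123, 122, 121, 121, 122, 122, 123, 124, 123, 109, 119, 124, 120, 121, 121, 120, 119, 108, 104, 121, 98, 104]
```

>>> {"name": "move_arm", "arguments": {"dp": [[0,0,0.01],[0,0,0.02],[0,0,0.03],[0,0,0.03],[0,0,0.03]], "turn": [1.4,2.8,4.2,5.6,7.0], "jaw": [-0.2,-0.2,-0.2,-0.2,-0.2]}}

```text
time: 25.3
position: [0.5415, -0.0227, 0.0855]
tool_rot: [2.641, 1.701, -0.001]
ft_force: [-1.5, -1.6, 1.3]
grip_width: 0.459
```

>>> {"name": "move_arm", "arguments": {"dp": [[0,0,0.01],[0,0,0.02],[0,0,0.02],[0,0,0.02],[0,0,0.02]], "turn": [1.4,2.8,4.2,5.6,7.0], "jaw": [-0.2,-0.2,-0.2,-0.2,-0.2]}}

```text
time: 25.8
position: [0.5414, -0.0227, 0.0848]
tool_rot: [3.03, 0.828, -0.001]
ft_force: [-0.8, -1.0, 1.9]
grip_width: 0.459
```

>>> {"name": "move_arm", "arguments": {"dp": [[0,0,0],[0,0,0.01],[0,0,0.01],[0,0,0.01],[0,0,0.01]], "turn": [1.6,3.2,4.8,6.4,8.0], "jaw": [-0.2,-0.2,-0.2,-0.2,-0.2]}}

```text
time: 26.3
position: [0.5413, -0.0225, 0.0839]
tool_rot: [3.13, -0.259, -0.001]
ft_force: [-0.6, 0.7, -1.7]
grip_width: 0.457
```

>>> {"name": "move_arm", "arguments": {"dp": [[0,0,0],[0,0,0],[0,0,0]], "turn": [0.4,0.4,0.4], "jaw": [-0.2,-0.2,-0.2]}}

```text
time: 26.6
position: [0.5414, -0.0225, 0.0839]
tool_rot: [3.126, -0.306, -0.001]
ft_force: [1.6, -0.9, -2.5]
grip_width: 0.458
```

```bash
python3 - <<'E'
from h import *
to(.5418,-.022,.092,80.65); edge()
b=cv2.cvtColor(ctrl.get_image("side"),cv2.COLOR_RGB2GRAY).astype(int)
for c in (343,346,348): print(c,b[222:260,c-1:c+2].mean(1).round().astype(int).tolist())
im=ctrl.get_image("side")[195:315,280:440,::-1]; im2=ctrl.get_image("top")[200:320,260:420,::-1]
cv2.imwrite("pics/f1.png",cv2.resize(np.hstack([im,im2]),None,fx=2.5,fy=2.5,interpolation=cv2.INTER_CUBIC))
E
```

```text
t 26.6 p [ 0.5414 -0.0225  0.0839] x [ 0.981 -0.194 -0.   ] y [-0.194 -0.981  0.   ] F [ 1.6 -0.9 -2.5] M [-0.2  -0.12 -0.13] g 0.458
q [ 0.346  0.231 -0.394  1.871  0.101  1.059 -1.854]
yaw now -101.17 dp [ 0.01 -0.02 -0.27] turn -0.36
prof from row 222: [69, 66, 65, 58, 66, 64, 60, 55, 56, 60, 46, 63, 71, 74, 81, 83, 75, 75, 70, 62, 60, 60, 60, 62, 61, 62, 63, 62, 63, 62, 97, 118, 120, 118, 109, 113, 122, 98, 113, 112]
343 [54, 42, 41, 38, 80, 102, 92, 83, 87, 98, 72, 121, 146, 150, 150, 148, 148, 149, 139, 121, 121, 119, 119, 121, 123, 121, 121, 120, 123, 108, 118, 118, 121, 123, 121, 117, 126, 91]
346 [41, 40, 39, 38, 40, 46, 65, 67, 71, 61, 44, 83, 140, 148, 151, 151, 149, 140, 123, 123, 120, 120, 122, 122, 121, 122, 121, 122, 117, 117, 118, 119, 120, 120, 123, 122, 122, 110]
348 [39, 38, 39, 39, 38, 40, 38, 37, 35, 35, 38, 74, 116, 127, 133, 137, 129, 121, 121, 120, 119, 121, 122, 121, 120, 120, 120, 120, 120, 119, 117, 117, 118, 119, 119, 123, 123, 121]
```

View pics/f1.png

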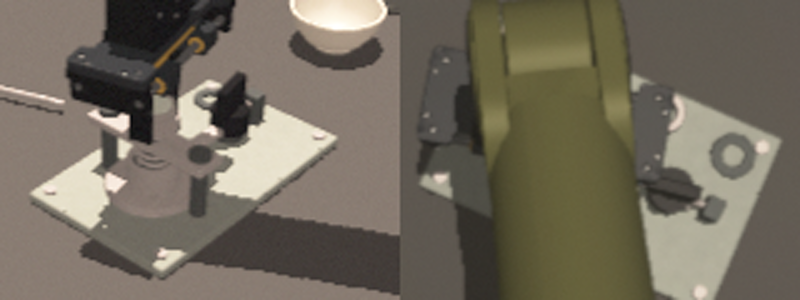

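```bash
python3 -c "
from bench import ctrl
print(ctrl.close_job(), ctrl.get_state()['time'])"
```

```text
the job is handed in; nothing more can be done
the job is handed in; nothing more can be done
```

The job is handed in at about 27 s of the 72 s limit, with the gripper still holding the bolt head at a 15 N grip.

- **Knob:** I turned it about 57° clockwise. The resistance rose and then fell away as it passed the detent, and the knob reached what felt like its stop before I released it. A picture taken after release shows the steel finger lying over the nut plate.
- **Bolt backward:** The drop came between 99° and 106° backward, so I place the thread's start at about 1.8 rad, inside the 0.6 to 2.0 rad range. The side camera showed the head about 3 pixels lower, which is 8 mm. At the very first check the thread marks looked almost unchanged, because an 8 mm drop is exactly one thread pitch. The lowered top edge of the head settled it, and a second view at the same jaw angle during the forward turn agreed.
- **Bolt forward:** I then turned it about 362° clockwise from there, with one regrip halfway. Seen at the same jaw angle (half a turn round), the head sits another 3 pixels (about 8 mm) lower than just after the drop. That matches one turn, about -16 mm.
- **Last checks:** The opening was about 40 mm, which matches the head's flats. The outside forces were under 4 N. The knob was still locked, and the washer and nut were still on the base plate. The arm hid part of the finger, the nut and the clamp in the last top view. I did not check the hammer, the concrete disc or the can again at the end, but the arm never went near them while low.

Earlier in the backward turn, the lightest grip slipped about 6° on the hex. I raised the grip to 15 N for turning and eased it to 3 N for each drop check, and the slip did not return.

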